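Load and start the cup tray sealer

ROBOT

A 6-joint arm with a two-finger parallel gripper is mounted at the origin on the work surface. World frame = base frame: x ahead of the robot, y to its left, z up, the work surface at z = 0. Lengths are in m, angles in rad, forces in N, time in s.
With the tool pointing down it reaches from about 0.325 to 0.9 m from the base axis. Payload 3.5 kg.
Tool frame: the origin (TCP) lies midway between the tips of the shut fingers; the grasp point (between the pads) lies 19 mm behind it; z points along the fingers, y is the line along which they close (so a half turn about z gives the same grasp; the last joint's range is limited). The gripper opens to 85 mm and grips with 20 to 120 N. Pads are 22 mm wide; open, the fingers measure 114 mm over their backs; the gripper's body (76 mm by 85 mm) begins 54 mm behind the grasp point. The pads swing forward as they close: fully open they stand 13 mm farther back than shut.
Start: joints at [1.037, 0.276, -0.026, 1.268, 0, 1.467], TCP at [0.261, 0.568, 0.231] pointing down, gripper open.
Joint ranges: [-3.12, 3.12], [-0.85, 1.88], [-1.08, 1.24], [-1.95, 2.15], [-1.57, 1.53], [-3.14, 3.14]. Speed limits (rad/s): [2.57, 2.57, 3.14, 3.14, 3.14, 3.14].

INTERFACE

Orientations are given as a unit quaternion [x, y, z, w].
In Python, from station import r gives the robot as it stands.
- The arm moves only by the tool play_rows, never from a script. Its argument "rows" is a list that holds one entry, the list of rows, each a list of 4 numbers: the shift along the world's x, y, z in m, then the turn about the world's z in degrees. A call has exactly 5 rows; each row shifts and turns the commanded pose from where the row before left it; what a row does not reach is not made up. A row lasts 1/8 s, in which the tool goes at most 62.5 mm and 10.7 degrees, less where a joint would pass 70% of its speed; a pose out of reach is approached as far as the arm can. A call with a gripper value outside its range is refused whole. "gripper" is the opening, from 0 (shut) to 1 (fully open), set as the call begins (left out, the last holds). The fingers move at their own pace and stop on an object; "squeeze" is the grip in N (left out, the last holds). Time passes only in rows, so rows that do not move let the fingers close, or fill a call up. It gives the time, the measured TCP pose, the force, the opening and the grip force at its end, in the units of the state.
- r.get_state(): the state, without advancing time (a new reading comes with each control period).
- r.camera(name): name is "side" or "top"; returns a dict with "image" (400x640x3 uint8, red, green, blue), "range_z" (400x640 float32, m along the optical axis (not along the pixel's ray), 0 where there is no reading), "intrinsics" (3x3 intrinsics, pixels), "extrinsics" (4x4, takes a point from camera to world coordinates). Camera axes: x right, y down, z forward; pixel columns grow to the right and rows downward; lengths in m; the calibration is good to about 2 mm. A picture is of the moment at which its call begins.
- r.hand_in(): hands the job in; it is judged then, once.
The state is a dict: "time": time; "joint_positions": joint angles; "qd": joint speeds; "joint_efforts": joint torques, N m; "tool_pos": TCP position; "tcp_rot": TCP orientation; "wrist_force": force on the tool from outside, world axes, zero at the start; "torque": the same for the moment, N m; "opening": finger opening in m; "finger_force": force on a finger pad.
Only numpy, scipy, OpenCV 4.12 (cv2) and the standard library are available. Lean on these libraries where they do the work, as an engineer would, in place of code of your own. Each camera call takes 0.05 s, during which the arm holds its last target. There are 200 camera calls.

TASK

With your fingertips only, push the cup carrier along its rails until it is fully home against the sealer's rear stop, then push the open hood all the way shut over it, and then press the start button right down and let it go. Do not grasp or lift anything: the six cups stay upright in the carrier, and the spare cups, cartons and jar stay where they are.

Things in the scene. Friction and masses are not known exactly. Their poses are not given: they have to be found in the camera images.
- sealer: Grey bench tray sealer, fixed. Origin: centre of its underside on the table; x points from its open loading front to its back, y left, z up. In this frame (mm): bed top z 40, 200 wide, x -170 to 140; guide rails 16 high, inner faces y +-75; console right of the bed, y -180 to -110, x -125 to 25, top z 60.
- rear_stop (a point): Middle of the top edge of the rear stop's front face, 36 mm above the bed, at x 100, y 0, z 76 in the sealer's frame. The carrier's tray touches this upright face when fully home.
- carrier: Loose aluminium carrier (0.3 to 0.6 kg, plus 0.2 kg of cups) on the bed, 2 mm play to each rail, 60 to 100 mm short of home. Origin: centre of the underside of its pocket tray (100 by 146, 18 high); axes as the sealer's. Home: origin at x 50, y 0, z 40 in the sealer's frame. An upright push plate 110 wide, 36 high, outer face 80 mm ahead of the origin (-x), stays outside the shut hood.
- push_plate (a point): Middle of the push plate's outer (front, -x) face, 18 mm above the bed. Push here in the sealer's +x direction; friction takes about 3 to 10 N.
- hood (a joint): Angle of the hood (rad): 0 flat shut (hard stop), starts at 1.05 to 1.25, at most 1.35. Hinged at the sealer's back; the free edge comes down and towards the front as it shuts. The hinge is stiff and stays where it is left; pushing near the free edge takes up to about 6 N.
- hood_hinge (a point): Middle of the hood's hinge axis, which runs along the sealer's y; at x 125, y 0, z 90 mm in the sealer's frame.
- hood_edge (a point): Middle of the hood's outer (upper) face, 20 mm from its free edge, 120 mm from the hinge along the hood, 14 mm out from the hinge plane. White slab 140 long, 176 wide, 22 thick; a black box 20 high sits on it 7 to 62 mm from the hinge. Shut, this face is 104 mm above the table. Open, it looks up and to the sealer's back: push it from above and behind, down and towards the front.
- start_top (a point): Centre of the top of the round grey start button, 26 mm across, on the console. It is pressed straight down: travel 6 mm, about 5 N fully down; it springs back.
- start (a joint): Travel of the start button (m): 0 released, 0.006 fully down.
- cup0: One of the six filled portion cups standing loose in the carrier's pockets: white, 40 across, 28 high, brown top, 30 g. Origin: centre of its underside, 4 mm above the carrier's underside when seated.
- cup1: One of the six filled portion cups standing loose in the carrier's pockets: white, 40 across, 28 high, brown top, 30 g. Origin: centre of its underside, 4 mm above the carrier's underside when seated.
- cup2: One of the six filled portion cups standing loose in the carrier's pockets: white, 40 across, 28 high, brown top, 30 g. Origin: centre of its underside, 4 mm above the carrier's underside when seated.
- cup3: One of the six filled portion cups standing loose in the carrier's pockets: white, 40 across, 28 high, brown top, 30 g. Origin: centre of its underside, 4 mm above the carrier's underside when seated.
- cup4: One of the six filled portion cups standing loose in the carrier's pockets: white, 40 across, 28 high, brown top, 30 g. Origin: centre of its underside, 4 mm above the carrier's underside when seated.
- cup5: One of the six filled portion cups standing loose in the carrier's pockets: white, 40 across, 28 high, brown top, 30 g. Origin: centre of its underside, 4 mm above the carrier's underside when seated.
- spare0: Bystander: a filled portion cup like those in the carrier, standing on the table beside the sealer. Origin: centre of its underside.
- spare1: Bystander: a filled portion cup like those in the carrier, standing on the table beside the sealer. Origin: centre of its underside.
- carton0: Bystander: brown gable carton, 85 by 75 by 100 mm with the closed gable up to 165 mm. Origin: centre of its underside.
- carton1: Bystander: brown gable carton, 85 by 75 by 100 mm with the closed gable up to 165 mm. Origin: centre of its underside.
- jar: Bystander: jar with white cap, 70 across, 90 high. Origin: centre of its underside.
There are look-alikes about, which are no part of the job. What is shaped like the cup3 but orange or pink is not meant.

How it is judged:
On the way, in this order (a step that is already met when the one before it is completed fails the run):
1. the carrier is pushed home against the rear stop while the hood is still open (x of carrier in the frame of sealer above 0.045 m and angle between the x axis of carrier and the x axis of sealer, either way round below 0.06 rad and value of joint hood above 0.6 rad), for 0.2 s.
2. the hood is pushed shut over the carrier (x of carrier in the frame of sealer above 0.045 m and angle between the x axis of carrier and the x axis of sealer, either way round below 0.06 rad and value of joint hood below 0.05 rad), for 0.2 s.
3. the start button is pressed down with the hood shut (all of step 2 and value of joint start above 0.0042 m), for 0.05 s.
At the end, for the whole second after the job is handed in: The carrier lies flat on the bed within 5 mm of the rear stop and within 0.06 rad of straight, all six cups upright (within 0.2 rad) in their pockets, the hood shut to within 0.05 rad, the start button released, everything at rest (all of step 2 and value of joint start below 0.002 m and linear speed of carrier below 0.02 m/s and z of carrier in the frame of sealer below 0.045 m and z of cup0 in the frame of carrier between -0.002 and 0.012 m and angle between each of cup0, cup1, cup2, cup3, cup4, cup5's own z axis and vertical below 0.2 rad and z of cup1 in the frame of carrier between -0.002 and 0.012 m and z of cup2 in the frame of carrier between -0.002 and 0.012 m and z of cup3 in the frame of carrier between -0.002 and 0.012 m and z of cup4 in the frame of carrier between -0.002 and 0.012 m and z of cup5 in the frame of carrier between -0.002 and 0.012 m); the robot touches nothing.
It fails at once if the carrier is lifted off the bed or tipped (z of carrier in the frame of sealer above 0.055 m or angle between carrier's own z axis and vertical above 0.2 rad).
It fails at once if a cup is lifted out of the carrier or tipped over (z of any of cup0, cup1, cup2, cup3, cup4, cup5 in the frame of carrier above 0.022 m or angle between any of cup0, cup1, cup2, cup3, cup4, cup5's own z axis and vertical above 0.6 rad).
It fails at once if a bystander (spare cup, carton or jar) is moved more than 30 mm (distance of any of spare0, spare1, carton0, carton1, jar from where it was at the start of the episode above 0.03 m).
It also fails if it takes over 58 s, if anything falls off the work surface, if the arm or the gripper's body presses on something with over 40 N, if the wrist force passes 120 N, or if a joint passes its speed limit or range.

## Working session

There is one attempt and no reset: what is moved stays moved. The work goes in short steps, Python scripts to look and compute and a tool call to move; the robot and the scene stay as the last step left them, time stands still between calls to the robot, and variables do not carry over. Pictures are saved under pics/ and viewed, at most 10 in all, crops included, and the job is handed in when it is done.

Besides the shell and the picture viewer there is one more tool, called after "Emit:" as name([rows], argument=value, ...), one row to a line, values as JSON. play_rows: Moves the arm, as the interface text tells. Its arguments: {"type":"object","properties":{"rows":{"type":"array","items":{"type":"array","items":{"type":"array","items":{"type":"number"}}}},"gripper":{"type":"number"},"squeeze":{"type":"number"}},"required":["rows"]}

```bash
mkdir -p pics; cat > h.py <<'E'
import numpy as np, cv2
from station import r
def pts(c):
    K=np.array(c["intrinsics"]);T=np.array(c["extrinsics"]);z=c["range_z"]
    v,u=np.mgrid[:400,:640]
    p=np.stack([(u-K[0,2])/K[0,0]*z,(v-K[1,2])/K[1,1]*z,z],-1)
    return p@T[:3,:3].T+T[:3,3]
E
python3 - <<'E'
from h import *
for n in("top","side"):
    c=r.camera(n);cv2.imwrite(f"pics/{n}0.png",c["image"][:,:,::-1]);np.savez(f"{n}0.npz",**c)
    print(n,np.round(c["extrinsics"],3).tolist(),np.round(c["intrinsics"],1).tolist())
s=r.get_state();print(s)
E
```

```text
top [[0.004, -0.999, 0.049, 0.498], [-1.0, -0.003, 0.016, 0.038], [-0.016, -0.049, -0.999, 0.941], [0.0, 0.0, 0.0, 1.0]] [[369.3, 0.0, 318.5], [0.0, 369.3, 200.8], [0.0, 0.0, 1.0]]
side [[-0.798, -0.32, 0.511, 0.053], [-0.603, 0.438, -0.667, 0.727], [-0.01, -0.84, -0.542, 0.621], [0.0, 0.0, 0.0, 1.0]] [[441.1, 0.0, 320.8], [0.0, 441.1, 196.0], [0.0, 0.0, 1.0]]
{'time': 0.1, 'joint_positions': array([ 1.03660967e+00,  2.77093750e-01, -2.77487876e-02,  1.26802348e+00,
        6.03135567e-06,  1.46738459e+00]), 'qd': array([ 0.00215041, -0.00299282,  0.00454623, -0.00239597, -0.0014056 ,
        0.00075574]), 'joint_efforts': array([ 7.21511896e-06, -4.46708250e+01,  2.96128035e+01,  8.44254711e-03,
       -4.52140000e-05,  5.15354927e-06]), 'tool_pos': array([0.26063178, 0.56727509, 0.2302463 ]), 'tcp_rot': array([ 2.13725839e-01,  9.76893134e-01, -9.81757117e-04, -3.27211757e-04]), 'wrist_force': array([-0.29130994,  0.52542686,  0.80329764]), 'torque': array([-0.0120332 ,  0.01704116,  0.00445587]), 'finger_force': 0.0, 'opening': 0.08526765189237269}
```

View pics/top0.png

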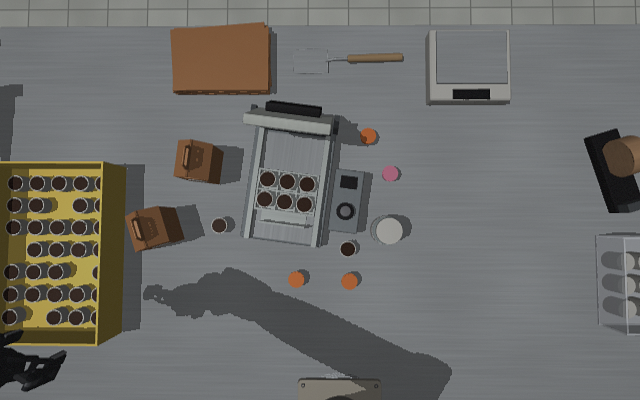

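View pics/side0.png

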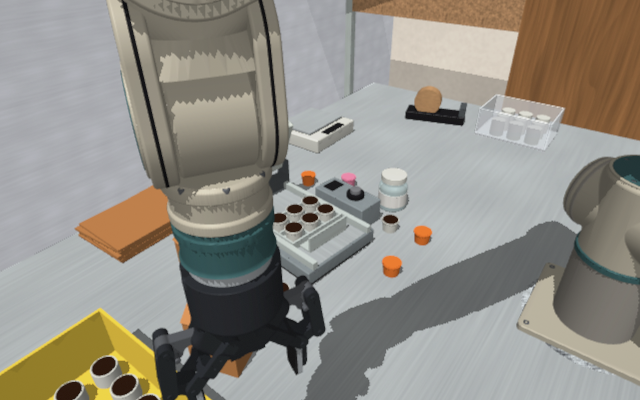

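The top view shows the sealer at about (290,175), its back facing up the image (+x world). The hood stands open at (290,122), the push plate is at (286,220), and the console is at (347,200) with its round button at (345,211). Cups in the carrier are white with brown tops. The orange and pink cups at (369,136), (391,174), (297,279) and (350,281) are look-alikes. The spares are at (220,225) and (348,248), the jar at (389,230), and the cartons at (198,160) and (155,228). The side view is partly blocked by the arm.

```bash
python3 - <<'E'
from h import *
c=dict(np.load("top0.npz"));P=pts(c);im=c["image"]
v,u=np.mgrid[:400,:640]
roi=(u>225)&(u<372)&(v>95)&(v<250)
Z=P[...,2]
def rect(m,name):
    m=cv2.morphologyEx(m.astype(np.uint8),cv2.MORPH_OPEN,np.ones((3,3)))
    n,l,s,_=cv2.connectedComponentsWithStats(m)
    for i in np.argsort(-s[1:,4])[:2]+1:
        q=P[l==i][:,:2].astype(np.float32)*1000
        print(name,s[i],cv2.minAreaRect(q),'z',np.median(P[l==i][:,2]))
rect(roi&(Z>.05)&(Z<.068)&(u>325),"console")
rect(roi&(Z>.03)&(Z<.068),"sealer")
rect(roi&(Z>.03)&(Z<.047),"bed")
rect(roi&(Z>.12),"hood hi")
for row in (218,220,222,224): print(row,[int(x*1000) for x in Z[row,240:370:4]])
print([(vv,int(P[vv,286,0]*1000),int(P[vv,286,1]*1000),int(Z[vv,286]*1000)) for vv in range(98,252,2)])
cv2.imwrite("pics/crop1.png",cv2.resize(im[95:255,210:410],None,fx=3.7,fy=3.7,interpolation=cv2.INTER_CUBIC)[:,:,::-1])
E
```

```text
console [ 328  169   36   64 1572] ((542.5233764648438, -13.758323669433594), (70.13766479492188, 149.89920043945312), 82.48613739013672) z 0.060783408666442995
console [326 135   4   7  28] ((693.0946655273438, 30.61941909790039), (15.079030990600586, 7.291474342346191), 0.08060891181230545) z 0.056684424736730576
sealer [ 241  126   96  121 7658] ((584.2653198242188, 127.07106018066406), (200.3536834716797, 286.4529724121094), 82.3757553100586) z 0.04218980927149235
sealer [ 328  169   36   64 1576] ((542.52392578125, -13.754192352294922), (70.1494140625, 149.90179443359375), 82.49374389648438) z 0.060776266369127585
bed [ 260  129   65   46 2400] ((662.8238525390625, 117.37825012207031), (150.23788452148438, 96.82835388183594), 82.425048828125) z 0.04080417880954884
bed [ 250  209   64   37 1579] ((478.0122985839844, 141.6084442138672), (150.08639526367188, 71.9207992553711), 82.4311752319336) z 0.04135973314021335
hood hi [ 243  100   90   35 2092] ((657.9351196289062, 70.65530395507812), (286.06597900390625, 157.77513122558594), 40.56854248046875) z 0.21427793812615265
218 [-1, 
[... 1448 characters left out ...]
 128, 71), (186, 575, 128, 73), (188, 570, 128, 71), (190, 567, 131, 43), (192, 562, 129, 57), (194, 556, 128, 73), (196, 551, 128, 72), (198, 546, 128, 71), (200, 541, 128, 73), (202, 537, 127, 75), (204, 532, 127, 75), (206, 527, 128, 72), (208, 523, 127, 73), (210, 519, 130, 43), (212, 513, 129, 57), (214, 509, 130, 46), (216, 504, 130, 43), (218, 499, 130, 46), (220, 494, 130, 44), (222, 489, 130, 44), (224, 485, 127, 77), (226, 480, 130, 42), (228, 475, 131, 39), (230, 470, 130, 42), (232, 465, 130, 39), (234, 460, 130, 43), (236, 455, 130, 39), (238, 451, 130, 42), (240, 446, 130, 41), (242, 441, 130, 40), (244, 433, 134, 2), (246, 428, 134, 0), (248, 423, 134, -1), (250, 418, 134, 0)]
```

View pics/crop1.png

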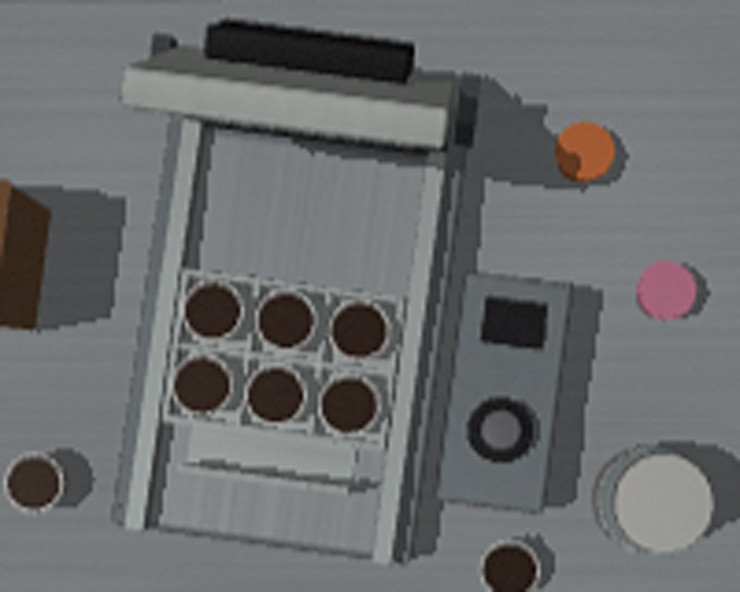

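The crop shows the six brown-topped white cups in the carrier and the push plate at crop (270,470). The hood is open, and the round grey start button in its dark collar is at crop (502,430), image (345.7,211.2). The meant cups are the six in the pockets; the orange and pink ones match by shape but not colour, so they are left alone. Sealer pose from the console rectangle: origin (611, 123.5) mm, yaw -7.5°. The plate's outer face is at xs ≈ -127, so about 97 mm to go. The hood is at about 1.18 rad.

Emit:
play_rows([
  [[0.018,-0.042,0.008,1.8],[0.018,-0.042,0.008,1.8],[0.018,-0.042,0.004,1.8],[0.018,-0.042,0,1.8],[0.018,-0.042,0,1.8]],
], gripper=0)

```text
time: 0.72
tool_pos: [0.3511, 0.3564, 0.251]
tcp_rot: [0.136, 0.991, -0.0, -0.0]
wrist_force: [0.8, -0.5, 0.5]
opening: 0.0001
finger_force: 0.0
```

Emit:
play_rows([
  [[0.019,-0.042,0,1.7],[0.019,-0.042,0,1.7],[0.019,-0.042,0,1.7],[0.019,-0.042,0,1.7],[0.019,-0.042,0,1.7]],
])

```text
time: 1.35
tool_pos: [0.4461, 0.1464, 0.251]
tcp_rot: [0.062, 0.998, -0.0, -0.0]
wrist_force: [0.1, -0.2, -0.2]
opening: 0.0
finger_force: 0.0
```

```bash
cat >> h.py <<'E'
O=np.array([.611,.1235]);a=np.radians(-7.5);R=np.array([[np.cos(a),-np.sin(a)],[np.sin(a),np.cos(a)]])
def S(p): p=np.asarray(p);return np.append((p[:2]-O)@R,p[2])
def W(x,y): return O+R@np.array([x,y])
def show():
    s=r.get_state();q=s["tcp_rot"]
    from scipy.spatial.transform import Rotation as Q
    m=Q.from_quat(q).as_matrix()
    print("t",s["time"],"tcp",np.round(s["tool_pos"],4),"sealer",np.round(S(s["tool_pos"]),4),"yawY",np.degrees(np.arctan2(m[1,1],m[0,1])),"F",np.round(s["wrist_force"],1),"open",s["opening"])
E
python3 - <<'E'
from h import *
show()
c=dict(np.load("top0.npz"));P=pts(c)
z=P[208:215,342:350,2];print(np.round(z*1000).astype(int))
K,T=c["intrinsics"],c["extrinsics"]
# grey button blob inside dark collar
d=T[:3,:3]@np.linalg.solve(K,[345.7,211.2,1]);p=T[:3,3]+d*(.073-T[2,3])/d[2];print("button",p,S(p))
for n in [(-165,0),(-60,0),(-41,0),(135,0),(103,0)]: print(n,W(n[0]/1e3,0))
print("plate pts",S(P[223,286]),"R rows",R)
m=(np.abs(P[...,2]-.077)<.004);vv,uu=np.nonzero(m)
q=np.array([S(P[i,j]) for i,j in zip(vv,uu) if 255<j<325 and 215<i<235]);print(len(q),np.percentile(q[:,0],[2,50,98]),q[:,1].min(),q[:,1].max())
E
```

```text
t 1.35 tcp [0.4461 0.1464 0.251 ] sealer [-0.1665  0.0012  0.251 ] yawY 82.87304020162684 F [ 0.1 -0.2 -0.2] open 3.407538838588815e-05
[[83 83 81 84 84 81 84 83]
 [82 81 81 85 84 84 84 82]
 [85 80 82 81 80 84 79 86]
 [84 82 85 81 86 82 82 82]
 [82 85 83 85 81 82 83 81]
 [80 82 83 80 85 84 84 82]
 [86 84 83 83 82 84 84 83]]
button [ 0.51613991 -0.01250497  0.073     ] [-0.07629634 -0.14722316  0.073     ]
(-165, 0) [0.4474116  0.14503682]
(-60, 0) [0.55151331 0.13133157]
(-41, 0) [0.57035076 0.12885157]
(135, 0) [0.74484506 0.10587896]
(103, 0) [0.71311882 0.1100558 ]
plate pts [-0.12335083 -0.00903281  0.04418444] R rows [[ 0.99144486  0.13052619]
 [-0.13052619  0.99144486]]
81 [-0.12804094 -0.12610837 -0.12413873] -0.05303382498834713 0.05364825533322647
```

Emit:
play_rows([
  [[0,0,-0.04,-0.4],[0,0,-0.04,0],[0,0,-0.04,0],[0,0,-0.04,0],[0,0,-0.037,0]],
])

```text
time: 1.98
tool_pos: [0.4453, 0.1477, 0.0527]
tcp_rot: [0.066, 0.998, -0.0, -0.0]
wrist_force: [-0.3, 0.6, 0.1]
opening: 0.0001
finger_force: 0.0
```

Emit:
play_rows([
  [[0.01,-0.0015,0,0],[0.01,-0.0015,0,0],[0.006,-0.0008,0,0],[0.006,-0.0008,0,0],[0.006,-0.0008,0,0]],
])

```text
time: 2.6
tool_pos: [0.4819, 0.1429, 0.0553]
tcp_rot: [0.066, 0.998, 0.001, -0.002]
wrist_force: [-8.4, 1.8, 6.3]
opening: -0.0002
finger_force: 3.9
```

Emit:
play_rows([
  [[0.009,-0.0012,0,0],[0.009,-0.0012,0,0],[0.009,-0.0012,0,0],[0.009,-0.0012,0,0],[0.009,-0.0012,0,0]],
])

```text
time: 3.22
tool_pos: [0.5275, 0.1367, 0.0552]
tcp_rot: [0.066, 0.998, 0.0, -0.002]
wrist_force: [-5.8, 0.5, 3.2]
opening: 0.0
finger_force: 3.0
```

Emit:
play_rows([
  [[0.008,-0.001,0,0],[0.007,-0.001,0,0],[0.006,-0.0008,0,0],[0.006,-0.0008,0,0],[0.006,-0.0008,0,0]],
])

```text
time: 3.85
tool_pos: [0.5605, 0.1323, 0.0552]
tcp_rot: [0.066, 0.998, 0.0, -0.002]
wrist_force: [-5.2, 1.5, 2.1]
opening: 0.0
finger_force: 2.8
```

Emit:
play_rows([
  [[0.003,-0.0004,0,0],[0.002,-0.0003,0,0],[0.002,-0.0003,0,0],[0.001,0,0,0],[0,0,0,0]],
])

```text
time: 4.47
tool_pos: [0.5685, 0.1313, 0.0551]
tcp_rot: [0.066, 0.998, 0.0, -0.001]
wrist_force: [-6.2, 0.3, 4.3]
opening: -0.0001
finger_force: 3.3
```

```bash
python3 - <<'E'
from h import *
show()
c=r.camera("side");cv2.imwrite("pics/s1.png",cv2.resize(c["image"][140:330,220:470],None,fx=3,fy=3)[:,:,::-1])
E
```

```text
t 4.475 tcp [0.5685 0.1313 0.0551] sealer [-0.0431  0.0022  0.0551] yawY 82.42940258791008 F [-6.2  0.3  4.3] open -0.0001354007644025605
```

View pics/s1.png

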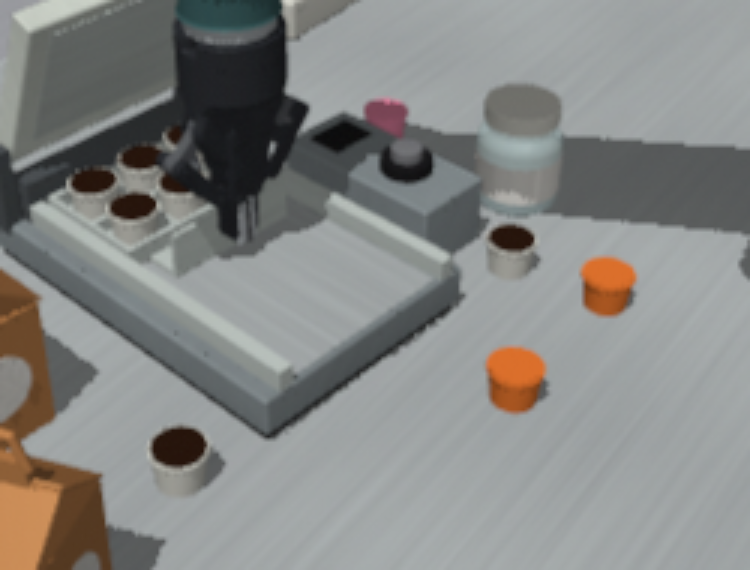

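The side crop shows the fingertips on the push plate at crop (240,235) and the carrier almost home with its cups upright. The hood is still open at the upper left. The force is still at sliding level, so I keep pushing gently until it rises.

Emit:
play_rows([
  [[0.001,-0.0001,0,0],[0.001,-0.0001,0,0],[0.001,-0.0001,0,0],[0,0,0,0],[0,0,0,0]],
])

```text
time: 5.15
tool_pos: [0.5692, 0.1312, 0.0551]
tcp_rot: [0.066, 0.998, 0.0, -0.004]
wrist_force: [-11.4, 0.2, 9.8]
opening: 0.0
finger_force: 5.7
```

Emit:
play_rows([
  [[0.001,-0.0001,0,0],[0.001,-0.0001,0,0],[0.001,-0.0001,0,0],[0,0,0,0],[0,0,0,0]],
])

```text
time: 5.78
tool_pos: [0.5692, 0.1312, 0.0548]
tcp_rot: [0.066, 0.998, 0.0, -0.006]
wrist_force: [-17.3, 1.6, 14.9]
opening: 0.0003
finger_force: 8.7
```

Emit:
play_rows([
  [[-0.015,0.002,0,0],[-0.015,0.002,0,0],[-0.01,0.001,0.05,0],[0,0,0.055,0],[0,0,0.055,0]],
])

```text
time: 6.4
tool_pos: [0.536, 0.1355, 0.2163]
tcp_rot: [0.066, 0.998, 0.0, 0.001]
wrist_force: [1.2, -0.3, -0.4]
opening: -0.0004
finger_force: 0.0
```

Emit:
play_rows([
  [[-0.02,0.002,0.055,0],[-0.02,0.002,0.055,0],[-0.02,0.002,0,0],[0,0,0,0],[0,0,0,0]],
])

```text
time: 7.02
tool_pos: [0.4756, 0.1413, 0.3226]
tcp_rot: [0.066, 0.998, -0.0, -0.001]
wrist_force: [1.0, 0.7, -1.0]
opening: -0.0001
finger_force: 0.0
```

```bash
python3 - <<'E'
from h import *
show()
c=r.camera("top");cv2.imwrite("pics/t2.png",cv2.resize(c["image"][95:255,210:410],None,fx=3,fy=3)[:,:,::-1])
P=pts(c)
q=(P.reshape(-1,3)[:,:2]-O)@R;z=P[...,2].ravel()
m=(abs(q[:,1])<.05)&(q[:,0]>-.1)&(q[:,0]<.1)&(z>.07)&(z<.3)
for lo in np.arange(-.1,.12,.005):
    k=(abs(q[:,1])<.05)&(q[:,0]>lo)&(q[:,0]<lo+.005)&(z>.02)
    if k.sum(): print(round(lo*1e3),np.round(np.percentile(z[k],[5,50,95])*1e3),end="; ")
E
```

```text
t 7.025 tcp [0.4756 0.1413 0.3226] sealer [-0.1366 -0.      0.3226] yawY 82.41817751599542 F [ 1.   0.7 -1. ] open -0.00010031457385526253
-100 [ 42. 736. 751.]; -95 [ 40. 730. 747.]; -90 [ 40. 722. 740.]; -85 [ 38.  43. 730.]; -80 [39. 41. 43.]; -75 [38. 41. 43.]; -70 [38. 41. 44.]; -65 [38. 41. 43.]; -60 [38. 40. 44.]; -55 [38. 41. 43.]; -50 [39. 41. 44.]; -45 [38. 41. 43.]; -40 [38. 41. 43.]; -35 [39. 42. 77.]; -30 [74. 76. 79.]; -25 [43. 45. 47.]; -20 [42. 44. 47.]; -15 [43. 45. 48.]; -10 [42. 45. 48.]; -5 [43. 45. 59.]; 0 [46. 58. 61.]; 5 [43. 46. 75.]; 10 [43. 72. 75.]; 15 [44. 73. 76.]; 20 [46. 73. 76.]; 25 [48. 73. 75.]; 30 [46. 73. 76.]; 35 [46. 73. 76.]; 40 [43. 71. 75.]; 45 [45. 56. 58.]; 50 [43. 55. 73.]; 55 [43. 49. 75.]; 60 [43. 72. 75.]; 65 [ 49. 215. 221.]; 70 [ 58. 219. 223.]; 75 [ 58. 221. 225.]; 80 [ 56. 223. 226.]; 85 [ 46.  75. 225.]; 90 [ 44.  73. 213.]; 95 [ 47.  60. 199.]; 100 [ 54. 182. 188.]; 105 [167. 172. 176.]; 110 [153. 158. 164.]; 115 [151. 155. 158.];
```

View pics/t2.png

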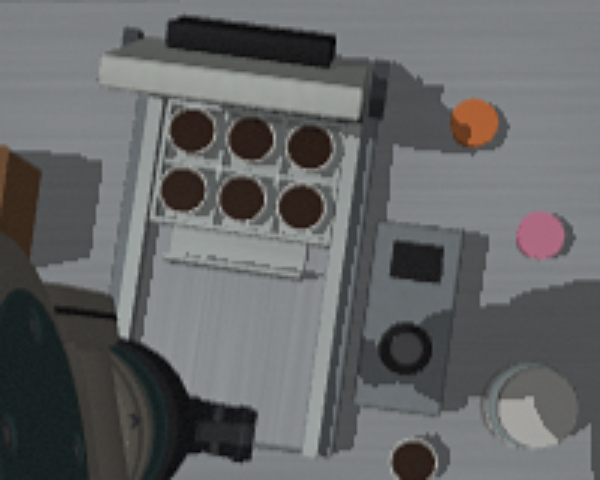

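The top crop shows the carrier home: its plate is at xs -30 (crop (235,262)), the six cups are upright, and the hood is still open. I go over the hood next.

Emit:
play_rows([
  [[0.05,-0.0068,0,0],[0.052,-0.0068,0,0],[0.052,-0.0068,0,0],[0.052,-0.0068,0,0],[0.053,-0.0068,0,0]],
])

```text
time: 7.7
tool_pos: [0.7368, 0.1068, 0.3216]
tcp_rot: [0.066, 0.998, -0.0, -0.001]
wrist_force: [0.7, 0.5, -0.4]
opening: 0.0
finger_force: 0.0
```

Emit:
play_rows([
  [[0,0,-0.03,0],[0,0,-0.03,0],[0,0,-0.03,0],[0,0,-0.027,0],[0,0,0,0]],
])

```text
time: 8.32
tool_pos: [0.7326, 0.107, 0.2016]
tcp_rot: [0.066, 0.998, -0.001, -0.005]
wrist_force: [-0.6, 0.8, -0.3]
opening: -0.0003
finger_force: 0.0
```

Emit:
play_rows([
  [[-0.01,0.0013,0,0],[-0.01,0.0013,0,0],[-0.01,0.0013,-0.003,0],[-0.01,0.0013,-0.004,0],[-0.01,0.0013,-0.005,0]],
])

```text
time: 8.95
tool_pos: [0.6851, 0.1142, 0.1967]
tcp_rot: [0.066, 0.998, 0.0, 0.001]
wrist_force: [1.5, 0.7, 3.4]
opening: 0.0003
finger_force: 1.6
```

```bash
python3 -c "
from h import *
show()"
```

```text
t 8.95 tcp [0.6851 0.1142 0.1967] sealer [0.0746 0.0005 0.1967] yawY 82.42150073457506 F [1.5 0.7 3.4] open 0.00026734816811574706
```

Emit:
play_rows([
  [[-0.011,0.0014,-0.009,0],[-0.009,0.0012,-0.009,0],[-0.008,0.001,-0.009,0],[-0.007,0.0009,-0.01,0],[-0.007,0.0009,-0.01,0]],
])

```text
time: 9.57
tool_pos: [0.6423, 0.1195, 0.1472]
tcp_rot: [0.066, 0.998, -0.0, -0.0]
wrist_force: [0.6, 0.1, 2.0]
opening: -0.0002
finger_force: 1.0
```

Emit:
play_rows([
  [[-0.005,0.0007,-0.01,0],[-0.005,0.0007,-0.011,0],[-0.003,0.0004,-0.011,0],[-0.002,0.0002,-0.009,0],[0,0,0,0]],
])

```text
time: 10.2
tool_pos: [0.6266, 0.1213, 0.1058]
tcp_rot: [0.066, 0.998, -0.0, -0.002]
wrist_force: [-0.9, 0.2, -0.1]
opening: -0.0
finger_force: 0.0
```

```bash
python3 -c "
from h import *
show()"
```

```text
t 10.2 tcp [0.6266 0.1213 0.1058] sealer [ 0.0158 -0.0002  0.1058] yawY 82.41640440741288 F [-0.9  0.2 -0.1] open -4.915372613512805e-05
```

Emit:
play_rows([
  [[0,0,-0.001,0],[0,0,-0.001,0],[0,0,-0.001,0],[0,0,-0.001,0],[0,0,0,0]],
])

```text
time: 10.82
tool_pos: [0.628, 0.1214, 0.1041]
tcp_rot: [0.066, 0.998, 0.0, 0.0]
wrist_force: [-2.5, 0.1, 5.1]
opening: 0.0005
finger_force: 2.5
```

Emit:
play_rows([
  [[0,0,-0.001,0],[0,0,-0.001,0],[0,0,0,0],[0,0,0,0],[0,0,0,0]],
])

```text
time: 11.45
tool_pos: [0.628, 0.1214, 0.104]
tcp_rot: [0.066, 0.998, -0.0, 0.0]
wrist_force: [-5.5, -1.0, 14.4]
opening: -0.0001
finger_force: 7.0
```

The hood is shut: TCP z is 0.104 with the force rising. I lift off and go to the button.

Emit:
play_rows([
  [[0,0,0.03,0],[0,0,0.04,0],[-0.037,-0.044,0,0],[-0.037,-0.044,0,0],[-0.038,-0.045,0,0]],
])

```text
time: 12.08
tool_pos: [0.5153, -0.0127, 0.1713]
tcp_rot: [0.066, 0.998, -0.0, 0.001]
wrist_force: [-0.4, -0.4, 0.2]
opening: -0.0002
finger_force: 0.0
```

Emit:
play_rows([
  [[0,0,0,0],[0,0,0,0],[0,0,0,0],[0,0,0,0],[0,0,0,0]],
])

```text
time: 12.7
tool_pos: [0.5165, -0.0111, 0.1712]
tcp_rot: [0.066, 0.998, 0.0, 0.0]
wrist_force: [-1.0, -0.6, 0.3]
opening: -0.0001
finger_force: 0.0
```

```bash
python3 - <<'E'
from h import *
show()
c=r.camera("side");cv2.imwrite("pics/s3.png",cv2.resize(c["image"][120:310,220:470],None,fx=3,fy=3)[:,:,::-1])
c=r.camera("top");P=pts(c);q=(P.reshape(-1,3)[:,:2]-O)@R;z=P[...,2].ravel()
for lo in (0,.02,.04): 
    k=(abs(q[:,1])<.06)&(q[:,0]>lo)&(q[:,0]<lo+.02)&(z>.09)&(z<.13);print(lo,k.sum(),np.median(z[k]))
E
```

```text
t 12.7 tcp [ 0.5165 -0.0111  0.1712] sealer [-0.0761 -0.1458  0.1712] yawY 82.48019821047468 F [-1.  -0.6  0.3] open -0.0001446759488936296
0 457 0.10468366422803554
0.02 457 0.10478351545774989
0.04 454 0.10481416535353566
```

View pics/s3.png

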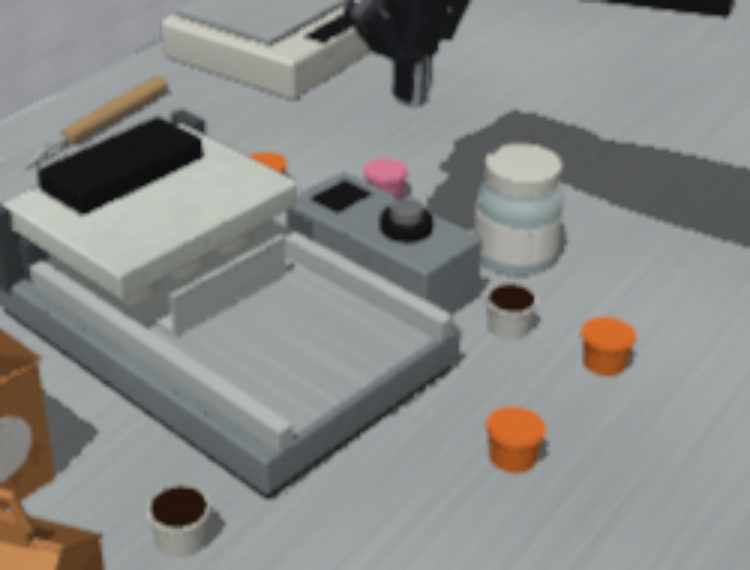

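The side crop shows the hood flat shut, with its face 104.7 mm above the table. The push plate is outside it at crop (230,285), and the fingertips hang above the start button, which is at crop (407,213). I press down now.

Emit:
play_rows([
  [[0,0,-0.025,0],[0,0,-0.025,0],[0,0,-0.025,0],[0,0,-0.008,0],[0,0,0,0]],
])

```text
time: 13.42
tool_pos: [0.5158, -0.0115, 0.0881]
tcp_rot: [0.066, 0.998, 0.0, -0.0]
wrist_force: [0.3, 0.5, -0.4]
opening: -0.0001
finger_force: 0.0
```

Emit:
play_rows([
  [[0,0,-0.003,0],[0,0,-0.003,0],[0,0,-0.002,0],[0,0,-0.002,0],[0,0,0,0]],
])

```text
time: 14.05
tool_pos: [0.5166, -0.0117, 0.0787]
tcp_rot: [0.066, 0.998, -0.0, 0.001]
wrist_force: [-0.1, 1.3, 2.8]
opening: 0.0002
finger_force: 1.6
```

Emit:
play_rows([
  [[0,0,-0.001,0],[0,0,-0.001,0],[0,0,-0.001,0],[0,0,0,0],[0,0,0,0]],
])

```text
time: 14.68
tool_pos: [0.5166, -0.0117, 0.076]
tcp_rot: [0.066, 0.998, -0.0, 0.001]
wrist_force: [0.3, -0.1, 6.9]
opening: 0.0002
finger_force: 3.5
```

Emit:
play_rows([
  [[0,0,-0.001,0],[0,0,-0.001,0],[0,0,0,0],[0,0,0,0],[0,0,0,0]],
])

```text
time: 15.3
tool_pos: [0.5167, -0.0117, 0.0758]
tcp_rot: [0.066, 0.998, -0.0, 0.001]
wrist_force: [-3.8, 0.6, 18.9]
opening: -0.0
finger_force: 9.5
```

The button has bottomed out: z has stopped at 0.076 while the force rose to 19 N. I release and move clear.

Emit:
play_rows([
  [[0,0,0.01,0],[0,0,0.03,0],[0,0,0.05,0],[0,0,0.05,0],[0,0,0.03,0]],
])

```text
time: 15.92
tool_pos: [0.5161, -0.0116, 0.2452]
tcp_rot: [0.066, 0.998, -0.0, 0.001]
wrist_force: [0.8, -1.7, 0.5]
opening: 0.0001
finger_force: 0.0
```

Emit:
play_rows([
  [[-0.03,-0.03,0,0],[-0.03,-0.03,0,0],[0,0,0,0],[0,0,0,0],[0,0,0,0]],
])

```text
time: 16.55
tool_pos: [0.4564, -0.0711, 0.2429]
tcp_rot: [0.066, 0.998, 0.0, -0.0]
wrist_force: [-0.7, 0.7, 1.2]
opening: 0.0003
finger_force: 0.0
```

```bash
python3 - <<'E'
from h import *
show()
c=r.camera("top");cv2.imwrite("pics/t4.png",cv2.resize(c["image"][95:305,120:420],None,fx=2.5,fy=2.5)[:,:,::-1])
P=pts(c);q=(P.reshape(-1,3)[:,:2]-O)@R;z=P[...,2].ravel()
k=(abs(q[:,1])<.06)&(q[:,0]>0)&(q[:,0]<.05)&(z>.09)&(z<.13);print(np.median(z[k]))
k=(abs(q[:,1])<.05)&(abs(q[:,0]+.03)<.015)&(abs(z-.077)<.004);print(k.sum(),np.percentile(q[k,0],[2,98]))
k=(abs(q[:,1]+.1465)<.007)&(abs(q[:,0]+.076)<.007);print("button z",np.median(z[k]))
E
```

```text
t 16.55 tcp [ 0.4564 -0.0711  0.2429] sealer [-0.1279 -0.2131  0.2429] yawY 82.46735742313469 F [-0.7  0.7  1.2] open 0.0002855223084855093
0.10474889371051255
80 [-0.03113483 -0.02672529]
button z 0.08310164772223927
```

View pics/t4.png

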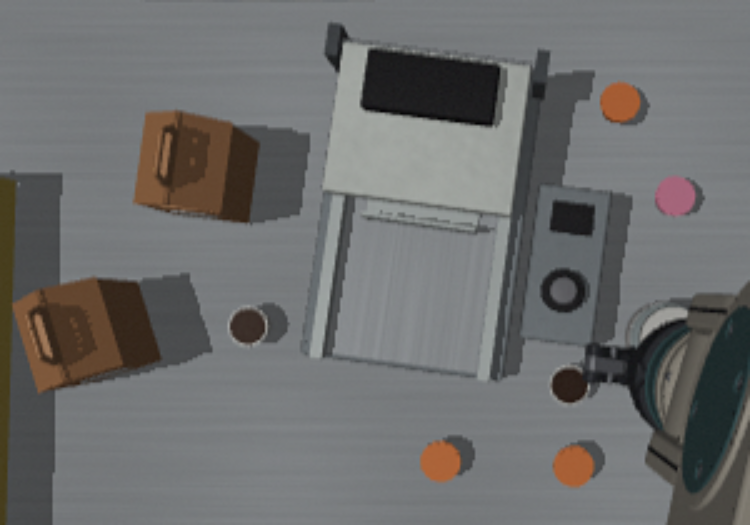

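The last view shows the hood shut, the plate at xs -31 (home), the button back up at z 83 mm (crop (565,290)), and the bystanders in place. The arm is clear of everything.

```bash
python3 -c "
from h import *
print(r.hand_in())"
```

```text
the job is handed in; nothing more can be done
None
```

I pushed the carrier home, closed the hood, pressed and released the start button, and handed the job in at about 17 s; camera and force checks agreed, but hand-in returned no verdict.

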